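Switch the dust-extraction manifold to the green branch

TASK

The dust-extraction manifold on the bench is closed: the orange tab of its turning plate stands at the black mark. Push the tab round with a fingertip, gently and without gripping it, from click to click until it rests in the click at the green mark, then take the hand away. Leave the bowl, glue bottle, wooden blank and screwdriver where they are.

Things in the scene. Friction and masses are not known exactly. Their poses are not given: they have to be found in the camera images.
- manifold: grey round drum fixed to the bench, 270 mm across, flat top 75 mm above the bench, on a dark flange 300 mm across; five grey hose stubs (50 mm across, centred 38 mm above the bench) stick out of its side to 171 mm from the axis. Origin: on the drum's axis, at bench level; z up, x towards the black mark. Its place and its turn about the vertical (any way round) vary.
- selector (a joint): angle of the turning plate about the drum's axis: 0 = tab at the black mark (start), grows counter-clockwise from above, end stops at +-3.6 rad; either way round is fine. Six clicks 1.047 rad apart, one per mark: the plate is drawn to the nearest click, jumps to the next by itself when pushed past half-way, and left alone settles within 2 degrees of a click.
- shutter: the turning plate with its tab; origin on the drum's axis, 75 mm above the bench; x towards the tab, z up. The plate is aluminium, 184 mm across, 8 mm thick, its face 83 mm above the bench; a dark hub 32 mm across stands 10 mm above the face. Pushing the tab over a click takes about 4 to 7 N when slow, more when fast (the plate is damped).
- tab (a point): middle of the orange upright tab fixed on the plate, 34 mm long along the plate's radius (from 50 to 84 mm from the axis), 10 mm thick across it, 46 mm tall: top 129 mm above the bench. This point: 67 mm from the axis, 106 mm above the bench. Its x axis points outwards along the radius, to the mark selected; y counter-clockwise; z up. An orange stripe on the plate continues it inwards.
- aim (a point): the point the tab points at: on the tab's radius, 113 mm from the axis, where the marks stand, 83 mm above the bench. Over the middle of a mark when the plate is in that mark's click.
- mark_black: black round mark, 34 mm across and 3 mm thick, fixed on the drum's top. Origin: centre of its underside, 113 mm from the drum's axis. The closed position, where the tab stands at the start (the only mark without a hose stub below it).
- mark_green: green round mark, 34 mm across and 3 mm thick, fixed on the drum's top. Origin: centre of its underside, 113 mm from the drum's axis. The wanted position. Which of the five places round the drum is green differs from run to run.
- mark_red: red round mark, 34 mm across and 3 mm thick, fixed on the drum's top. Origin: centre of its underside, 113 mm from the drum's axis.
- mark_yellow: yellow round mark, 34 mm across and 3 mm thick, fixed on the drum's top. Origin: centre of its underside, 113 mm from the drum's axis.
- mark_blue: blue round mark, 34 mm across and 3 mm thick, fixed on the drum's top. Origin: centre of its underside, 113 mm from the drum's axis.
- mark_white: white round mark, 34 mm across and 3 mm thick, fixed on the drum's top. Origin: centre of its underside, 113 mm from the drum's axis.
- bowl: loose turned wooden bowl, 104 mm across, 55 mm tall, stands to the left. Origin: centre of its underside. To be left alone.
- glue: loose white glue bottle with red cap, 56 mm across, 150 mm tall, stands to the right. Origin: centre of its underside. To be left alone.
- blank: loose light wooden ring blank, 64 mm across with a 28 mm hole, 45 mm tall, stands near right. Origin: centre of its underside. To be left alone.
- driver: loose screwdriver with dark wooden handle, 190 mm long, lies near left along its x axis, handle to -x. To be left alone.

How it is judged:
By the outcome, as a careful person would: the job done as asked, in the order asked, and still so for the second after the job is handed in, with the robot touching nothing.
It also fails if it takes over 61 s, if anything falls off the work surface, if the arm or the gripper's body presses on something with over 40 N, if the wrist force passes 120 N, or if a joint passes its speed limit or range.

ROBOT

A 6-joint arm with a two-finger parallel gripper is mounted at the origin on the work surface. World frame = base frame: x ahead of the robot, y to its left, z up, the work surface at z = 0. Lengths are in m, angles in degrees, forces in N, time in s.
With the tool pointing down it reaches from about 0.325 to 0.775 m from the base axis. Payload 9.3 kg.
Tool frame: the origin (TCP) lies at the very end of the fingers, on their centre line; the grasp point (between the pads) lies 19 mm behind it; x points along the fingers, z is the direction in which the jaws open and shut, and the axes are right-handed (so a half turn about x gives the same grasp; the last joint's range is limited). The gripper opens to 85 mm and grips with 20 to 120 N. Pads are 22 mm wide; open, the fingers measure 114 mm over their backs; the gripper's body (76 mm by 85 mm) begins 54 mm behind the grasp point. The pads swing forward as they close: fully open they stand 13 mm farther back than shut.
Start: joints at [55.886, 14.817, 1.232, 76.415, 0, 81.257], TCP at [0.236, 0.497, 0.192] pointing down, gripper open.
Joint ranges: [-174.27, 174.27], [-52.1, 104.24], [-59.71, 78.15], [-110.17, 111.67], [-87.03, 83.33], [-180, 180]. Speed limits (degrees/s): [127.2, 127.2, 159.86, 180, 180, 180].

INTERFACE

Orientations are given as a 3x3 rotation matrix whose columns are the frame's x, y, z axes.
In Python, from workcell import bot, eyes gives the robot as it stands.
- The arm moves only by the tool play_rows, never from a script. Its argument "targets" is a list of rows, each a list of 5 numbers: the opening, from 0 (shut) to 1 (fully open), then the shift along the world's x, y, z in cm, then the turn about the world's z in rad. In form: [[jaw, x, y, z, yaw], ...]. A call has 1 to 5 rows; each row shifts and turns the pose as measured when the row begins; what a row does not reach is not made up. A row lasts 1/8 s, in which the tool goes at most 62.5 mm and 10.7 degrees, less where a joint would pass 70% of its speed; a pose out of reach is approached as far as the arm can. A call with a gripper value outside its range is refused whole. The fingers move at their own pace and stop on an object; "force" is the grip in N (left out, the last holds). Time passes only in rows, so rows that do not move let the fingers close. It gives the time, the measured TCP pose, the force and the opening at its end, in the units of the state.
- bot.observe(): the state, without advancing time (a new reading comes with each control period).
- eyes.grab_frame(name): name is "scene" or "side" or "wrist"; returns a dict with "image" (480x640x3 uint8, red, green, blue), "fx", "fy", "cx", "cy" (pixels), "k1" (the pictures are not rectified: a ray, as slopes to the right and down, at radius r is drawn at 1 + k1 r^2 times it, then the intrinsics apply), "xyz" and "rotation" of the camera in the world. Camera axes: x right, y up, looking along -z (the intrinsics and any distortion apply to the point x, -y, -z); pixel columns grow to the right and rows downward; lengths in m; the calibration is good to about 2 mm. A picture is of the moment at which its call begins. There is no depth.
- bot.job_done(): hands the job in, once; it reports no verdict.
The state is a dict: "time": time; "q": joint angles; "joint_vel": joint speeds; "effort": joint torques, N m; "ee_pos": TCP position; "orientation": TCP orientation; "force": force on the tool from outside, world axes, zero at the start; "torque": the same for the moment, N m; "grip_width": opening from 0.0 (shut) to 1.0 (fully open).
Only numpy, scipy, OpenCV 4.12 (cv2) and the standard library are available. Lean on these libraries where they do the work, as an engineer would, in place of code of your own. Each camera call takes 0.05 s, during which the arm holds its last target. There are 200 camera calls.

## Working session

There is one attempt and no reset: what is moved stays moved. The work goes in short steps, Python scripts to look and compute and a tool call to move; the robot and the scene stay as the last step left them, time stands still between calls to the robot, and variables do not carry over. Pictures are saved under pics/ and viewed, about 8 in all and at most 12, crops included, and the job is handed in when it is done.

Besides the shell and the picture viewer there is one more tool, called after "Call:" as name(argument=value, ...), one argument or row to a line, values as JSON. play_rows: Moves the arm, as the interface text tells. Its arguments: {"type":"object","properties":{"targets":{"type":"array","items":{"type":"array","items":{"type":"number"}}},"force":{"type":"number"}},"required":["targets"]}

```bash
mkdir -p pics; ls; python3 - <<'E'
from workcell import bot, eyes
import cv2, numpy as np
for n in ("scene","side"):
    f=eyes.grab_frame(n); cv2.imwrite(f"pics/{n}1.png",f["image"][:,:,::-1])
    print(n,{k:np.round(v,4).tolist() for k,v in f.items() if k!="image"})
print(bot.observe())
E
```

```text
pics
scene {'fx': 488.8135, 'fy': 488.8135, 'cx': 323.5232, 'cy': 238.4363, 'k1': -0.1226, 'xyz': [1.236, 0.0747, 0.9547], 'rotation': [[-0.0953, -0.7811, 0.617], [0.9954, -0.0775, 0.0556], [0.0044, 0.6195, 0.785]]}
side {'fx': 588.1481, 'fy': 588.1481, 'cx': 322.0219, 'cy': 238.5619, 'k1': -0.0293, 'xyz': [0.3778, -0.9392, 0.9495], 'rotation': [[0.9805, 0.1398, -0.1382], [-0.1963, 0.6577, -0.7272], [-0.0108, 0.7402, 0.6723]]}
{'time': 0.1, 'q': array([ 5.58881410e+01,  1.48466389e+01,  1.19539848e+00,  7.64146081e+01,
       -2.91917748e-03,  8.12566031e+01]), 'joint_vel': array([ 0.02049885, -0.10230371,  0.15544251,  0.10305839,  0.03772632,
        0.01677114]), 'effort': array([ 6.62558668e-03, -5.56691587e+01,  3.45070553e+01,  1.15824299e-02,
       -2.10254206e-05,  8.00438244e-06]), 'ee_pos': array([0.23550064, 0.49671761, 0.19134402]), 'orientation': array([[-6.02341868e-04, -9.03571234e-01,  4.28437466e-01],
       [-9.80108047e-04,  4.28437872e-01,  9.03570711e-01],
       [-9.99999338e-01,  1.24343461e-04, -1.14366351e-03]]), 'force': array([0.06011404, 0.75605605, 0.63551835]), 'torque': array([0.03147756, 0.01616186, 0.01195615]), 'grip_width': 0.9967874312410098}
```

View pics/scene1.png

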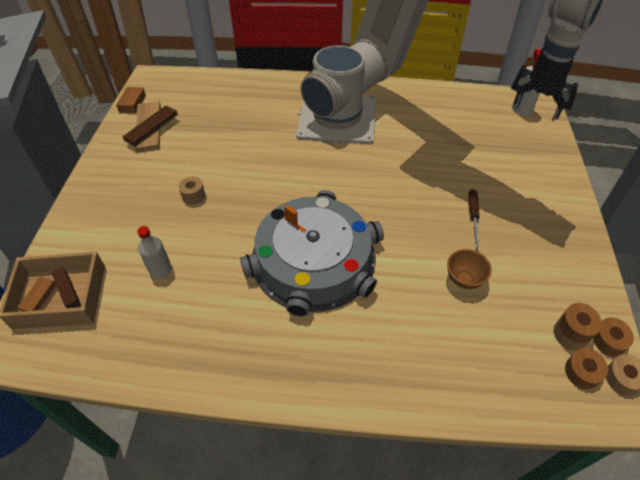

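View pics/side1.png

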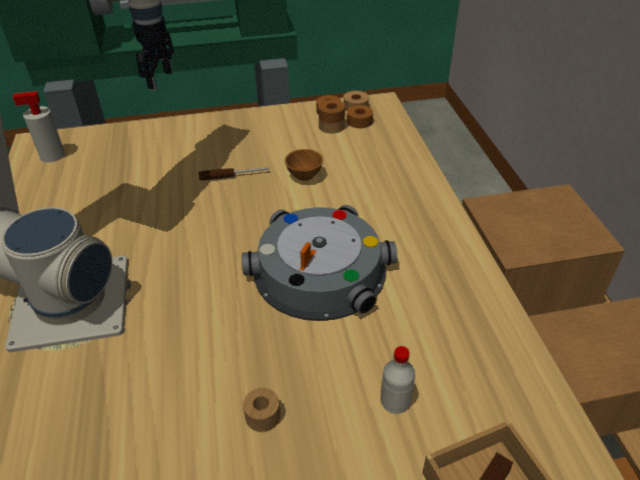

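The scene view shows black at (278,214), the tab at (291,217), green at (265,252), yellow (302,279), red (352,266), blue (359,227) and white (322,202). Green is the next click counter-clockwise from black, so I'll measure the marks now.

```bash
cat > h.py <<'E'
import numpy as np, cv2
from workcell import bot, eyes
def ray(f,u,v):
    K=np.array([[f["fx"],0,f["cx"]],[0,f["fy"],f["cy"]],[0,0,1]])
    p=cv2.undistortPoints(np.array([[[u,v]]],float),K,np.array([f["k1"],0,0,0]))[0,0]
    return np.array(f["rotation"])@[p[0],-p[1],-1]
def onplane(f,u,v,z):
    d=ray(f,u,v); c=np.array(f["xyz"]); return c+d*(z-c[2])/d[2]
def blob(f,name,near,R=14):
    h=cv2.cvtColor(f["image"],cv2.COLOR_RGB2HSV).astype(int); H,S,V=h[...,0],h[...,1],h[...,2]
    m={"green":(H>45)&(H<85)&(S>120),"yellow":(H>20)&(H<32)&(S>180)&(V>120),"red":((H<6)|(H>174))&(S>180),
       "blue":(H>95)&(H<125)&(S>130),"black":V<45,"orange":(H>5)&(H<18)&(S>180)}[name]
    yy,xx=np.mgrid[:480,:640]; m=m&(np.hypot(xx-near[0],yy-near[1])<R)
    return xx[m].mean(),yy[m].mean(),m.sum()
E
python3 - <<'E'
from h import *
N={"scene":dict(black=(278,214),green=(265,252),yellow=(302,279),red=(352,266),blue=(359,227)),
   "side":dict(black=(297,280),green=(351,276),yellow=(370,242),red=(340,215),blue=(291,219))}
ang=dict(black=0,green=1,yellow=2,red=3,blue=4)
for n in N:
    f=eyes.grab_frame(n);P=[];A=[];B=[]
    for c,p in N[n].items():
        u,v,k=blob(f,c,p); q=onplane(f,u,v,.078); print(n,c,round(u),round(v),k,q.round(4)); P.append(q[:2]); A.append(ang[c]*np.pi/3)
    # centre + (a,b): x=cx+.113cos(A+t)
    P=np.array(P);A=np.array(A);o=np.zeros(len(A))
    M=np.r_[np.c_[o+1,o,np.cos(A),-np.sin(A)],np.c_[o,o+1,np.sin(A),np.cos(A)]]
    s,r,_,_=np.linalg.lstsq(M,P.T.ravel(),rcond=None)
    print("centre",s[:2].round(4),"R",np.hypot(*s[2:]).round(4),"turn",np.degrees(np.arctan2(s[3],s[2])).round(1),"res",np.sqrt(r))
f=eyes.grab_frame("scene");print(onplane(f,471,283,0),onplane(f,160,277,0),onplane(f,192,203,0))
E
```

```text
scene black 277 214 93 [ 0.4834 -0.1036  0.078 ]
scene green 265 251 126 [ 0.5953 -0.1151  0.078 ]
scene yellow 302 278 145 [ 0.6606 -0.0232  0.078 ]
scene red 351 265 122 [0.6142 0.0794 0.078 ]
scene blue 359 226 119 [0.5014 0.0906 0.078 ]
centre [ 0.5485 -0.0122] R 0.1127 turn -125.5 res [0.00080099]
side black 296 280 145 [ 0.4808 -0.108   0.078 ]
side green 351 275 148 [ 0.593  -0.1182  0.078 ]
side yellow 370 241 126 [ 0.6585 -0.0261  0.078 ]
side red 339 214 94 [0.6122 0.0777 0.078 ]
side blue 290 218 107 [0.4992 0.0878 0.078 ]
centre [ 0.5462 -0.0152] R 0.1133 turn -125.4 res [0.00103746]
[0.58420662 0.36503614 0.        ] [ 0.63981681 -0.36766169  0.        ] [ 4.00503277e-01 -3.52774455e-01 -1.11022302e-16]
```

Call:
play_rows(
  targets=[
    [0, 2.1, -4.5, 0.5, 0.06],
    [0, 2.1, -4.5, 0.5, 0.06],
    [0, 2.1, -4.5, 0.5, 0.06],
    [0, 2.1, -4.5, 0, 0.06],
    [0, 2.1, -4.5, 0, 0.03],
  ],
  force=20,
)

```text
time: 0.88
ee_pos: [0.3413, 0.2678, 0.2058]
orientation: [[-0.0, -0.988, 0.157], [-0.002, 0.157, 0.988], [-1.0, -0.0, -0.002]]
force: [0.8, -0.3, -0.0]
grip_width: 0.003
```

Call:
play_rows(
  targets=[
    [0, 2.1, -4.5, 0, 0],
    [0, 2.1, -4.5, 0, 0],
    [0, 2.1, -4.5, 0, 0],
    [0, 2.1, -4.5, 0, 0],
    [0, 0, 0, 0, 0],
  ],
)

```text
time: 1.5
ee_pos: [0.4281, 0.0788, 0.2061]
orientation: [[0.002, -0.987, 0.161], [-0.002, 0.161, 0.987], [-1.0, -0.002, -0.001]]
force: [0.1, 0.6, 0.1]
grip_width: 0.002
```

Call:
play_rows(
  targets=[
    [0, 2.0, -4.0, 0, 0],
    [0, 2.0, -4.0, -1, 0],
    [0, 1.4, -2.9, -2, 0],
    [0, 0, 0, -2.5, 0],
    [0, 0, 0, 0, 0],
  ],
)

```text
time: 2.12
ee_pos: [0.4828, -0.0311, 0.1501]
orientation: [[0.002, -0.987, 0.159], [-0.0, 0.159, 0.987], [-1.0, -0.002, 0.0]]
force: [-0.5, 0.8, 0.3]
grip_width: 0.002
```

```bash
python3 - <<'E'
from h import *
a=eyes.grab_frame("side")["image"][170:330,220:430]; b=eyes.grab_frame("scene")["image"][170:330,220:430]
cv2.imwrite("pics/hover.png",cv2.resize(np.vstack([a,b]),None,fx=1.85,fy=1.85)[:,:,::-1]); print(bot.observe()["ee_pos"])
E
```

```text
[ 0.48396457 -0.03110755  0.15200534]
```

View pics/hover.png

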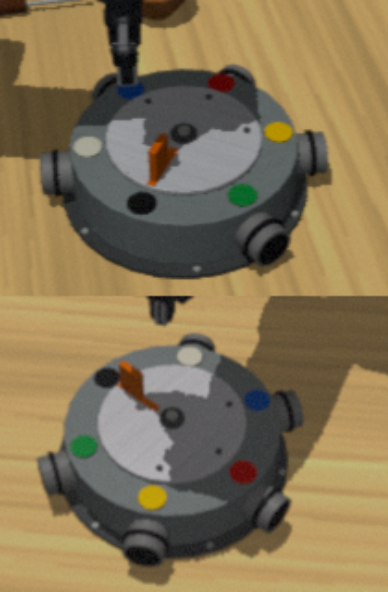

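The fingertip hovers on the clockwise (white) side of the tab, clear of it: crop pixels (125,85) in side and (162,318) in scene. I'll go down and begin pushing along the arc.

Call:
play_rows(
  targets=[
    [0, 0, 0, -2.5, 0],
    [0, 0, 0, -2.5, 0],
    [0, 0, 0, 0, 0],
    [0, 0.2, -0.55, 0, 0],
    [0, 0.2, -0.55, 0, 0],
  ],
)

```text
time: 2.85
ee_pos: [0.4913, -0.0405, 0.1082]
orientation: [[0.016, -0.988, 0.153], [-0.003, 0.153, 0.988], [-1.0, -0.016, -0.001]]
force: [0.5, -0.1, 0.3]
grip_width: 0.003
```

Call:
play_rows(
  targets=[
    [0, 0.2, -0.35, 0, 0],
    [0, 0.2, -0.35, 0, 0],
    [0, 0.2, -0.35, 0, 0],
    [0, 0, 0, 0, 0],
  ],
)

```text
time: 3.35
ee_pos: [0.4987, -0.0528, 0.1095]
orientation: [[0.018, -0.988, 0.154], [-0.004, 0.154, 0.988], [-1.0, -0.019, -0.001]]
force: [-0.5, 0.6, -0.1]
grip_width: -0.001
```

Call:
play_rows(
  targets=[
    [0, 0.2, -0.3, 0, 0],
    [0, 0.2, -0.3, 0, 0],
    [0, 0, 0, 0, 0],
  ],
)

```text
time: 3.72
ee_pos: [0.5029, -0.0591, 0.1094]
orientation: [[0.018, -0.988, 0.154], [-0.004, 0.154, 0.988], [-1.0, -0.018, -0.001]]
force: [0.7, 0.2, 1.0]
grip_width: -0.001
```

```bash
python3 - <<'E'
from h import *
a=eyes.grab_frame("side")["image"][170:330,220:430]; b=eyes.grab_frame("scene")["image"][170:330,220:430]
cv2.imwrite("pics/c2.png",cv2.resize(np.vstack([a,b]),None,fx=1.85,fy=1.85)[:,:,::-1]); s=bot.observe();print(s["ee_pos"],s["q"].round(1),s["force"])
E
```

```text
[ 0.50270301 -0.05889928  0.10938119] [-16.2  12.1 -14.8  62.1   0.1  -7.4] [-1.16523177 -0.39841648  0.91051566]
```

View pics/c2.png

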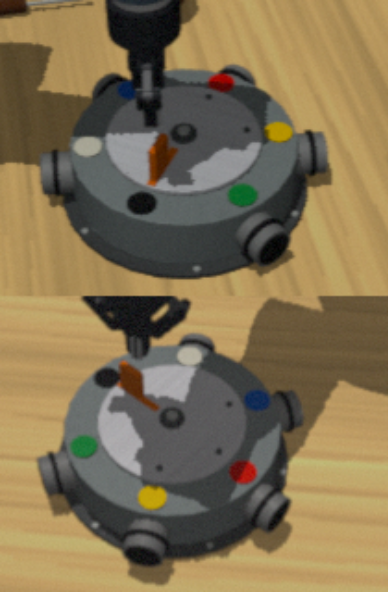

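```bash
python3 - <<'E'
from h import *
P=bot.observe()["ee_pos"]
def proj(f,P):
    K=np.array([[f["fx"],0,f["cx"]],[0,f["fy"],f["cy"]],[0,0,1]]); c=np.array(f["rotation"]).T@(P-np.array(f["xyz"]))
    return cv2.projectPoints(np.array([[c[0],-c[1],-c[2]]]),np.zeros(3),np.zeros(3),K,np.array([f["k1"],0,0,0]))[0].ravel()
F={n:eyes.grab_frame(n) for n in("side","scene")}
O=np.array([220,170])
for n,f in F.items():
    for nm,Q in dict(tcp=P,tabtop=np.array([.5085,-.0683,.129])).items(): print(n,nm,((proj(f,Q)-O)*1.85+[0,296*(n=="scene")]).round())
# triangulate seen tip
ps={"side":(152,124),"scene":(136,356-296)};A=[];b=[]
for n,f in F.items():
    u,v=np.array(ps[n])/1.85+O; d=ray(f,u,v); d/=np.linalg.norm(d); M=np.eye(3)-np.outer(d,d); A.append(M); b.append(M@np.array(f["xyz"]))
print(np.linalg.solve(sum(A),sum(b)))
E
```

```text
side tcp [152. 149.]
side tabtop [158. 142.]
scene tcp [138. 375.]
scene tabtop [129. 367.]
[ 0.50457651 -0.0587414   0.14676977]
```

```bash
python3 - <<'E'
from h import *
a=eyes.grab_frame("side")["image"][190:280,270:340]; b=eyes.grab_frame("scene")["image"][160:250,260:330]
i=np.hstack([a,b]); i=cv2.resize(i,None,fx=5.5,fy=5.5,interpolation=cv2.INTER_CUBIC)
cv2.imwrite("pics/c3.png",(255*(i/255.)**.6).astype(np.uint8)[:,:,::-1])
E
```

```text
(no output)
```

View pics/c3.png

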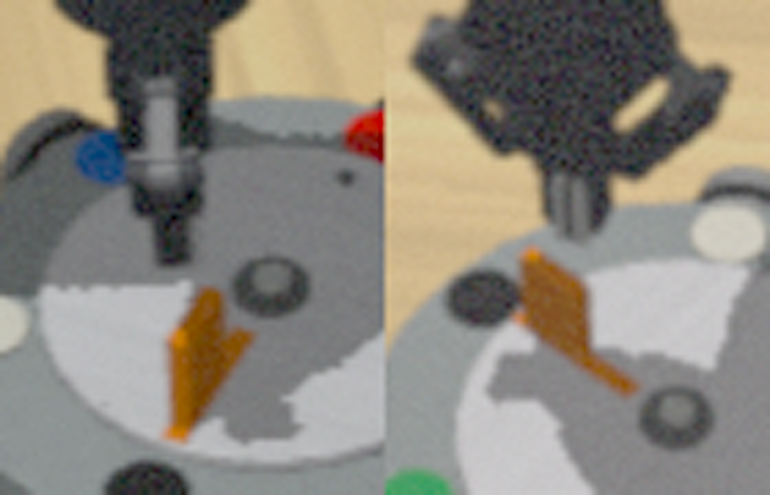

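```bash
cat >> h.py <<'E'
def tri(F,ps):
    A=[];b=[]
    for n,f in F.items():
        d=ray(f,*ps[n]); d/=np.linalg.norm(d); M=np.eye(3)-np.outer(d,d); A.append(M); b.append(M@np.array(f["xyz"]))
    return np.linalg.solve(sum(A),sum(b))
E
python3 - <<'E'
from h import *
F={n:eyes.grab_frame(n) for n in("side","scene")}
print("tip now",tri(F,dict(side=(301.8,237.6),scene=(295,203.6))),bot.observe()["ee_pos"])
print("hover",tri(F,dict(side=(125/1.85+220,88/1.85+170),scene=(162/1.85+220,25/1.85+170))),"(.484,-.031,.152)")
print("tab top outer",tri(F,dict(side=(172/5.5+270,340/5.5+190),scene=((530-385)/5.5+260,252/5.5+160))))
print("hub",tri(F,dict(side=(272/5.5+270,272/5.5+190),scene=((680-385)/5.5+260,402/5.5+160))))
E
```

```text
tip now [ 0.5041451  -0.05567149  0.14264219] [ 0.50269161 -0.05879351  0.10946726]
hover [ 0.4791086  -0.03056172  0.18160939] (.484,-.031,.152)
tab top outer [ 0.49794673 -0.07766875  0.12499495]
hub [ 0.54689424 -0.01120006  0.09207134]
```

The cameras agree with each other on the tab top (0.125) and the hub (0.092). But they put the fingertip at z≈0.143 where the readout says 0.109, and there was no contact where there should have been some. So the tip is really about 3 cm above its reported height. I'll back off and lower it in small steps, watching the force.

Call:
play_rows(
  targets=[
    [0, -0.9, 0.65, 0, 0],
    [0, -0.9, 0.65, 0, 0],
    [0, 0, 0, 0, 0],
    [0, 0, 0, -1, 0],
    [0, 0, 0, 0, 0],
  ],
)

```text
time: 4.75
ee_pos: [0.4829, -0.0445, 0.0988]
orientation: [[0.018, -0.988, 0.154], [-0.004, 0.154, 0.988], [-1.0, -0.018, -0.001]]
force: [-0.7, -0.7, 0.1]
grip_width: 0.001
```

Call:
play_rows(
  targets=[
    [0, 0, 0, -0.8, 0],
    [0, 0, 0, 0, 0],
    [0, 0, 0, -0.5, 0],
    [0, 0, 0, 0, 0],
  ],
)

```text
time: 5.25
ee_pos: [0.4831, -0.0448, 0.0845]
orientation: [[0.017, -0.988, 0.154], [-0.004, 0.154, 0.988], [-1.0, -0.018, -0.001]]
force: [0.3, -0.4, -0.1]
grip_width: -0.003
```

```bash
python3 - <<'E'
from h import *
a=eyes.grab_frame("side")["image"][190:280,270:340]; b=eyes.grab_frame("scene")["image"][160:250,260:330]
i=np.hstack([a,b]); i=cv2.resize(i,None,fx=5.5,fy=5.5,interpolation=cv2.INTER_CUBIC)
cv2.imwrite("pics/c4.png",(255*(i/255.)**.6).astype(np.uint8)[:,:,::-1])
print(bot.observe())
E
```

```text
{'time': 5.35, 'q': array([-1.52499413e+01,  1.12108892e+01, -1.98437825e+01,  5.78944062e+01,
        5.10095997e-02, -6.39233025e+00]), 'joint_vel': array([-0.01214579, -0.22502686,  0.24554966,  0.03017339, -0.06088442,
       -0.04436918]), 'effort': array([-1.64242397e-02, -4.71151757e+01,  3.11595118e+01, -1.94801060e-01,
        2.15103602e-03, -1.01724866e-04]), 'ee_pos': array([ 0.48338356, -0.04482545,  0.08491065]), 'orientation': array([[ 0.01792936, -0.98791101,  0.15398173],
       [-0.00396531,  0.15393502,  0.98807302],
       [-0.99983139, -0.0183261 , -0.00115741]]), 'force': array([-0.19601742, -0.24419421,  0.02931247]), 'torque': array([-0.02773867,  0.05162611,  0.02256815]), 'grip_width': 0.0021175653188631794}
```

View pics/c4.png

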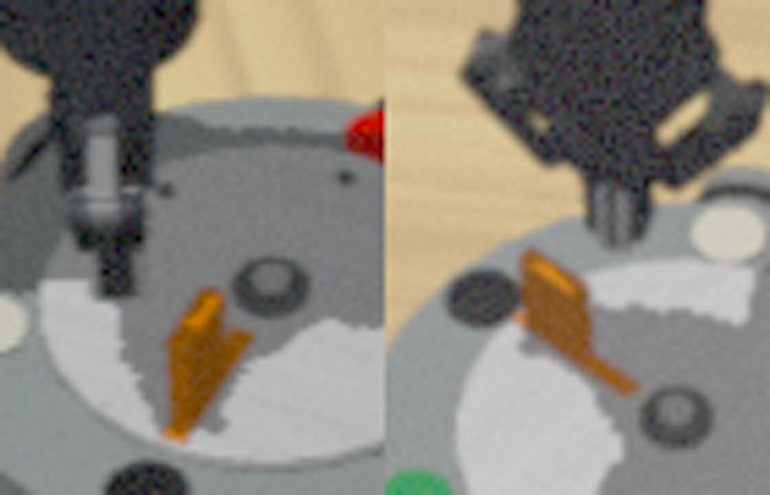

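The tip is at crop pixels (115,295) in side and (615,248) in scene, clear of the tab and unloaded.

```bash
python3 - <<'E'
from h import *
F={n:eyes.grab_frame(n) for n in("side","scene")}
print(tri(F,dict(side=(115/5.5+270,295/5.5+190),scene=((615-385)/5.5+260,248/5.5+160))))
E
```

```text
[ 0.48327233 -0.04294182  0.11738455]
```

Call:
play_rows(
  targets=[
    [0, 0, 0, -0.8, 0],
    [0, 0, 0, -0.8, 0],
    [0, 0, 0, 0, 0],
  ],
)

```text
time: 5.82
ee_pos: [0.4833, -0.0448, 0.0679]
orientation: [[0.018, -0.988, 0.154], [-0.004, 0.154, 0.988], [-1.0, -0.019, -0.001]]
force: [0.8, 0.1, -1.4]
grip_width: -0.002
```

Call:
play_rows(
  targets=[
    [0, 0.3, -0.25, 0, 0],
    [0, 0.3, -0.25, 0, 0],
    [0, 0.3, -0.25, 0, 0],
    [0, 0, 0, 0, 0],
  ],
)

```text
time: 6.32
ee_pos: [0.4935, -0.053, 0.0681]
orientation: [[0.019, -0.988, 0.154], [-0.004, 0.154, 0.988], [-1.0, -0.019, -0.001]]
force: [-0.5, 1.1, 0.2]
grip_width: -0.0
```

Call:
play_rows(
  targets=[
    [0, 0.25, -0.3, 0, 0],
    [0, 0.25, -0.3, 0, 0],
    [0, 0, 0, 0, 0],
  ],
)

```text
time: 6.7
ee_pos: [0.4985, -0.0591, 0.0681]
orientation: [[0.018, -0.988, 0.154], [-0.004, 0.154, 0.988], [-1.0, -0.019, -0.001]]
force: [-0.9, 0.1, 0.5]
grip_width: 0.002
```

Call:
play_rows(
  targets=[
    [0, 0.25, -0.25, 0, 0],
    [0, 0.25, -0.25, 0, 0],
    [0, 0, 0, 0, 0],
  ],
)

```text
time: 7.08
ee_pos: [0.5029, -0.0636, 0.0677]
orientation: [[0.017, -0.988, 0.153], [-0.002, 0.153, 0.988], [-1.0, -0.017, 0.001]]
force: [-1.4, 1.8, 1.6]
grip_width: -0.0
```

Call:
play_rows(
  targets=[
    [0, 0.3, -0.2, 0, 0],
    [0, 0.3, -0.2, 0, 0],
  ],
)

```text
time: 7.32
ee_pos: [0.5084, -0.067, 0.0676]
orientation: [[0.015, -0.988, 0.153], [-0.001, 0.153, 0.988], [-1.0, -0.015, 0.002]]
force: [-2.7, 4.2, -0.7]
grip_width: -0.003
```

Contact, at about 5 N. I'll keep going round the arc.

Call:
play_rows(
  targets=[
    [0, 0.35, -0.2, 0, 0],
    [0, 0.35, -0.2, 0, 0],
  ],
)

```text
time: 7.58
ee_pos: [0.5146, -0.0705, 0.0674]
orientation: [[0.014, -0.988, 0.152], [0.0, 0.153, 0.988], [-1.0, -0.013, 0.002]]
force: [-3.4, 2.6, -0.3]
grip_width: -0.001
```

Call:
play_rows(
  targets=[
    [0, 0.35, -0.18, 0, 0],
    [0, 0.35, -0.18, 0, 0],
  ],
)

```text
time: 7.82
ee_pos: [0.5216, -0.0743, 0.0671]
orientation: [[0.013, -0.988, 0.153], [0.0, 0.153, 0.988], [-1.0, -0.012, 0.002]]
force: [-3.0, 2.8, 0.2]
grip_width: -0.002
```

Call:
play_rows(
  targets=[
    [0, 0.35, -0.13, 0, 0],
  ],
)

```text
time: 7.95
ee_pos: [0.5256, -0.076, 0.0672]
orientation: [[0.013, -0.988, 0.153], [-0.0, 0.153, 0.988], [-1.0, -0.013, 0.002]]
force: [-1.6, 0.3, -0.1]
grip_width: 0.0
```

Call:
play_rows(
  targets=[
    [0, 0.35, -0.1, 0, 0],
    [0, 0, 0, 0, 0],
    [0, 0, 0, 0, 0],
  ],
)

```text
time: 8.32
ee_pos: [0.531, -0.0782, 0.0677]
orientation: [[0.016, -0.988, 0.153], [-0.002, 0.153, 0.988], [-1.0, -0.016, 0.0]]
force: [0.0, 0.3, 0.4]
grip_width: -0.0
```

```bash
python3 - <<'E'
from h import *
a=eyes.grab_frame("side")["image"][190:310,240:400]; b=eyes.grab_frame("scene")["image"][170:290,230:390]
i=np.hstack([a,b]); i=cv2.resize(i,None,fx=2.5,fy=2.5,interpolation=cv2.INTER_CUBIC)
cv2.imwrite("pics/c5.png",(255*(i/255.)**.6).astype(np.uint8)[:,:,::-1]); print(bot.observe()["force"])
E
```

```text
[-0.36130345 -0.0891813   0.79964676]
```

View pics/c5.png

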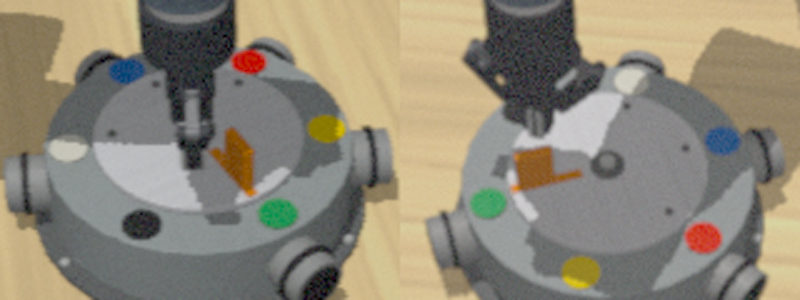

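The plate has jumped: the tab points at green, crop (515,190) towards (490,203) in scene, and the finger is unloaded. I'll back off, lift, and move the hand away.

Call:
play_rows(
  targets=[
    [0, -0.8, 0.3, 0, 0],
    [0, -0.5, 0.2, 2, 0],
    [0, 0, 0, 4, 0],
    [0, 0, 0, 5, 0],
    [0, 0, 0, 5, 0],
  ],
)

```text
time: 9.05
ee_pos: [0.5119, -0.0711, 0.2283]
orientation: [[0.007, -0.988, 0.153], [0.001, 0.153, 0.988], [-1.0, -0.007, 0.002]]
force: [1.4, -0.1, 0.6]
grip_width: 0.002
```

Call:
play_rows(
  targets=[
    [0, -2, 4.5, 0, 0],
    [0, -2, 4.5, 0, 0],
    [0, -2, 4.5, 0, 0],
    [0, -2, 4.5, 0, 0],
    [0, 0, 0, 0, 0],
  ],
)

```text
time: 9.68
ee_pos: [0.4282, 0.113, 0.2326]
orientation: [[0.015, -0.988, 0.155], [-0.001, 0.155, 0.988], [-1.0, -0.015, 0.002]]
force: [-0.4, 0.1, -0.1]
grip_width: -0.001
```

```bash
python3 - <<'E'
from h import *
c=np.array([.5473,-.0137])
F={n:eyes.grab_frame(n) for n in("side","scene")}
for n,f in F.items():
    h=cv2.cvtColor(f["image"],cv2.COLOR_RGB2HSV).astype(int); yy,xx=np.mgrid[:480,:640]
    cen=(320,242) if n=="side" else (312,236)
    m=(h[...,0]>5)&(h[...,0]<16)&(h[...,1]>180)&(np.hypot(xx-cen[0],yy-cen[1])<48)
    P=np.array([onplane(f,u,v,.083) for u,v in zip(xx[m],yy[m])])[:,:2]-c
    # stripe foot: innermost orange pixels
    r=np.hypot(*P.T); s=r<np.percentile(r,12); q=P[s].mean(0); print(n,m.sum(),"foot angle",np.degrees(np.arctan2(q[1],q[0])).round(1),r[s].mean().round(3))
cv2.imwrite("pics/end.png",F["scene"]["image"][:,:,::-1])
print(bot.observe()["force"],bot.observe()["ee_pos"])
E
```

```text
side 230 foot angle -36.3 0.031
scene 219 foot angle -68.4 0.04
[-0.58021713 -0.82751626  0.31761655] [0.42966143 0.11096187 0.23233161]
```

View pics/end.png

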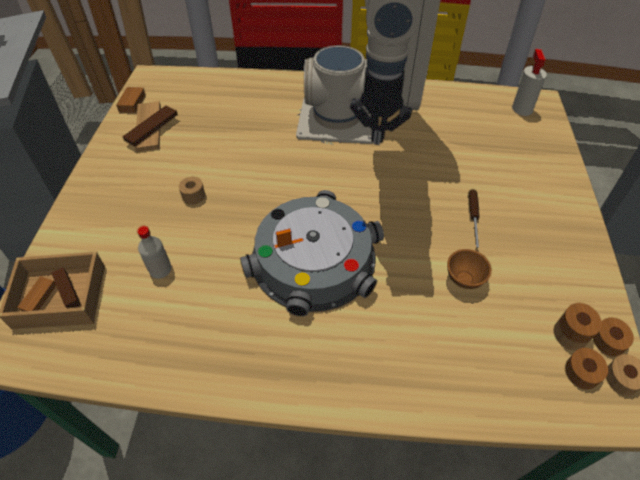

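The tab now points at green: the stripe runs from (302,240) to the tab's foot at (277,247) and on to green at (265,251). The hand is clear and the loose things are unmoved. The side mask caught the tab's tall face, so its angle isn't usable. I'll check the foot line once more and hand in.

```bash
python3 - <<'E'
from h import *
f=eyes.grab_frame("scene")
a=onplane(f,302,240,.083);b=onplane(f,277,247,.083);g=np.array([.5473,-.0137])
for p in(a,b): d=p[:2]-g; print(np.hypot(*d).round(3),np.degrees(np.arctan2(d[1],d[0])).round(1),"want about -65.4")
print(bot.job_done())
E
```

```text
0.025 -59.1 want about -65.4
0.084 -63.0 want about -65.4
the job is handed in; nothing more can be done
None
```

The tab now points at the green mark, and I've handed the job in. I pushed it one click counter-clockwise from black with shut fingers, without gripping it. The push peaked at about 5 N, the plate jumped into the click by itself, and I lifted the hand well clear.

**Final checks:**
- **Tab angle:** the outer end of the tab's foot measured -63.0° against about -65.4° for green. That is 2.4° off, slightly outside the 2° click tolerance but within my pixel error. The next clicks are 60° away.
- **Less reliable angles:** the inner stripe end gave -59.1° at only 25 mm radius, where a pixel counts for several degrees. Two automatic orange-mask readings gave -68.4° (scene) and -36.3° (side). I discounted both because the masks also caught the tall part of the tab.
- **Loose things:** in the last picture the bowl, glue bottle, blank and screwdriver stand where they were at the start.
- **Force and time:** after withdrawing, the force was near zero at about 10 s on the clock.

**Height disagreement:** the reported TCP height was about 33 mm lower than the fingertip the cameras showed. My first approach passed over the tab without touching it. I went by the cameras and lowered the finger by that much before pushing.

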